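# Push the sampler's guard window up to its service mark

### The job

The slanting clear window in front of the vial sampler has to stand at its service height. Put your fingertips beneath the orange lip and push the window up its rails until the yellow pointer on its edge lies within the green band on the rail, without pushing it past the band; then take the hand away (the window is counterweighted and stays put). Do not grasp or lift anything, and do not disturb the green band or the vial, bottle and vial rack standing nearby.

Things in the scene. Friction and masses are not known exactly. Their poses are not given: they have to be found in the camera images.
- lip_under (a point): Middle of the flat underside of the orange lip (240 mm long, 30 mm deep, tapering away above) where fingertips push. Axes: z up the slope (the window slides so; it leans back 45 degrees from upright), y along the lip to the robot's left, -x out to the operator. It is 15 mm outside the window's outer face, 15 mm behind the lip's edge, some 127 mm above the table at travel 0.
- sash (a joint): Travel of the clear window up its slope in m: 0 = fully down, 0.16 = upper stop. It starts 0 to 30 mm up. Counterweighted: it stays where it is left; about 2 to 5 N along the slope moves it. Below the lip the flat window goes on for 55 mm down the slope. The lip is tapered above and cannot be pinched.
- sash_pointer (a point): Tip of the small yellow pointer (8 mm high) that sticks out of the window's right edge (robot's view) over the dark rail; it moves with the window. Same axes as the lip; it lies 45 mm farther up the slope than the lip's underside and 172 mm to the right of the lip's middle.
- band_mid (a point): Middle of the green clip on the right-hand rail: the target band, 24 mm high along the slope (12 mm to each side of this point), 17 mm to the right of the pointer's tip. Same axes (z up the slope). It stands 60 to 145 mm up the slope from the pointer at the start. A stiff sliding clip: leave it where it is.
- sampler: The fixed vial sampler: plinth 320 x 400 x 80 mm with a tray of blue-capped vials, two dark inclined rails 36 mm wide (centres 176 mm left and right of the middle) that carry the window, rear posts and a crossbar 335 mm high. Origin at table height, 150 mm behind the plinth's front face; front faces its own -x.
- vial: Bystander: loose blue-capped clear vial, 33 mm across, 69 mm tall, standing near the left front of the sampler; origin under its centre.
- bottle: Bystander: loose amber bottle with blue cap, 52 mm across, 100 mm tall, near the right front of the sampler; origin under its centre.
- rack: Bystander: loose black rack with six small vials, 62 x 100 mm, 66 mm tall, to the left of the sampler; origin under its centre.

How it is judged:
On the way:
1. the fingers push on the orange lip and the window has risen at least 20 mm (contact force between the fingers and sash_c1 above 0.4 N and distance of lip_under from where it was at the start of the episode above 0.02 m), for 0.1 s.
At the end, for the whole second after the job is handed in: The window stands still with the tip of its yellow pointer within the green band (12 mm either side of its middle along the slope), the band has not been shifted by 5 mm, and the vial, bottle and rack stand within 20 mm of where they were (z of sash_pointer in the frame of band_mid between -0.012 and 0.012 m and velocity of joint sash between -0.005 and 0.005 m/s and distance of band_mid from where it was at the start of the episode below 0.005 m and distance of each of vial, bottle, rack from where it was at the start of the episode below 0.02 m); the robot touches nothing.
It fails at once if the window is pushed past the band (pointer more than 14 mm above the band's middle) (z of sash_pointer in the frame of band_mid above 0.014 m).
It fails at once if the green band is shifted by more than 5 mm (distance of band_mid from where it was at the start of the episode above 0.005 m).
It fails at once if the vial, bottle or rack is moved, lifted or tipped (distance of any of vial, bottle, rack from where it was at the start of the episode above 0.02 m or angle between any of vial, bottle, rack's own z axis and vertical above 0.3 rad).
It also fails if it takes over 35 s, if anything falls off the work surface, if the arm or the gripper's body presses on something with over 40 N, if the wrist force passes 120 N, or if a joint passes its speed limit or range.

### The arm

A 6-joint arm with a two-finger parallel gripper is mounted at the origin on the work surface. World frame = base frame: x ahead of the robot, y to its left, z up, the work surface at z = 0. Lengths are in m, angles in rad, forces in N, time in s.
With the tool pointing down it reaches from about 0.375 to 0.925 m from the base axis. Payload 5.7 kg.
Tool frame: the origin (TCP) lies on the centre line of the jaws, within the pads' length; the fingertips stand 25 mm ahead of it and the grasp point (between the pads) lies 6 mm ahead of it; y points along the fingers, x is the direction in which the jaws open and shut, and the axes are right-handed (so a half turn about y gives the same grasp; the last joint's range is limited). The gripper opens to 85 mm and grips with 20 to 120 N. Pads are 22 mm wide; open, the fingers measure 114 mm over their backs; the gripper's body (76 mm by 85 mm) begins 54 mm behind the grasp point. The pads swing forward as they close: fully open they stand 13 mm farther back than shut.
Start: joints at [-1.27, 0.359, 1.51, -0, 1.272, -0.115], TCP at [0.242, -0.549, 0.256] pointing down, gripper open.
Joint ranges: [-2.97, 2.97], [-1.01, 2.36], [0.21, 2.38], [-0.96, 4.11], [0.2, 2.71], [-2.98, 2.98]. Speed limits (rad/s): [2.39, 2.39, 3.14, 3.14, 3.14, 3.14].

### API

Orientations are given as a 3x3 rotation matrix whose columns are the frame's x, y, z axes.
In Python, from bench import read_state, get_image, hand_in, recognise, landmark_of gives the robot as it stands.
- The arm moves only by the tool carry_out, never from a script. Its argument "plan" is a list of rows, each a list of 2 entries, a list of its own where there are three numbers: the shift along the world's x, y, z in cm, then the turn, a rotation vector about the world's x, y, z in rad. A call has 1 to 20 rows; each row is the pose to reach, as a shift and turn from the pose measured when the call began; what a row does not reach only later rows make up. A row lasts 1/12 s, in which the tool goes at most 41.7 mm and 7.16 degrees, less where a joint would pass 70% of its speed; a pose out of reach is approached as far as the arm can. A call with a gripper value outside its range is refused whole. "jaw" is the closure, from -1 (fully open) to 1 (shut), set as the call begins (left out, the last holds). The fingers move at their own pace and stop on an object; the grip force is fixed at half the most. Time passes only in rows, so rows that repeat a pose let the fingers close. It gives the time, the measured TCP pose, the force and the opening at its end, in the units of the state.
- read_state(): the state, without advancing time (a new reading comes with each control period).
- get_image(name): name is "scene" or "top"; returns a dict with "frame" (480x640x3 uint8, blue, green, red), "K" (3x3 intrinsics, pixels), "pose" (4x4, takes a point from camera to world coordinates). Camera axes: x right, y up, looking along -z (the intrinsics and any distortion apply to the point x, -y, -z); pixel columns grow to the right and rows downward; lengths in m; the calibration is good to about 2 mm. A picture is of the moment at which its call begins. There is no depth.
- hand_in(): hands the job in, once; it reports no verdict.
Trained networks look in a picture, given as the dict that the camera call returned (one of the last four; its "shot" number tells which), for a name from the list of things; names that differ only in an ending like _2 or _b are one class to them, and where a whole thing is asked for, a point or a joint stands for the part that bears it (a point fixed in the world has none). Each returns a list of dicts, best first, with "confidence" (0 to 1); they miss things now and then, are a little off and sometimes report something else, mostly with a low value. They report only what shows in the picture. A call takes as long as a camera call.
- recognise(label, picture): "xy" ([column, row] in pixels, amid what is visible of it).
- landmark_of(label, picture): "xy" ([column, row] in pixels: a listed point, or the origin of a listed thing).
The state is a dict: "clock": time; "q": joint angles; "qvel": joint speeds; "tau": joint torques, N m; "ee_pos": TCP position; "tcp_rot": TCP orientation; "wrist_force": force on the tool from outside, world axes, zero at the start; "wrist_torque": the same for the moment, N m; "grip_width": finger opening in m.
Only numpy, scipy, OpenCV 4.12 (cv2) and the standard library are available. Lean on these libraries where they do the work, as an engineer would, in place of code of your own. Each camera call takes 0.05 s, during which the arm holds its last target.

## Working session

There is one attempt and no reset: what is moved stays moved. The work goes in short steps, Python scripts to look and compute and a tool call to move; the robot and the scene stay as the last step left them, time stands still between calls to the robot, and variables do not carry over. Pictures are saved under pics/ and viewed, and the job is handed in when it is done.

Besides the shell and the picture viewer there is one more tool, called after "Request:" as name(argument=value, ...), one argument or row to a line, values as JSON. carry_out: Moves the arm, as the interface text tells. Its arguments: {"type":"object","properties":{"plan":{"type":"array","items":{"type":"array"}},"jaw":{"type":"number"}},"required":["plan"]}

```bash
mkdir -p pics; cat > h.py <<'E'
import numpy as np, cv2
from bench import *
def shot(names=("scene","top")):
    return {n:get_image(n) for n in names}
def ray(im,xy):
    K=np.array(im["K"]);P=np.array(im["pose"])
    d=np.linalg.inv(K)@[xy[0],xy[1],1]; d=np.array([d[0],-d[1],-d[2]])
    d=P[:3,:3]@d; return P[:3,3],d/np.linalg.norm(d)
def tri(rs):
    A=np.zeros((3,3));b=np.zeros(3)
    for o,d in rs:
        M=np.eye(3)-np.outer(d,d);A+=M;b+=M@o
    p=np.linalg.solve(A,b)
    return p,[np.linalg.norm((np.eye(3)-np.outer(d,d))@(p-o)) for o,d in rs]
def proj(im,p):
    K=np.array(im["K"]);P=np.array(im["pose"])
    c=P[:3,:3].T@(np.array(p)-P[:3,3]);c=np.array([c[0],-c[1],-c[2]]);u=K@c;return u[:2]/u[2]
E
python3 - <<'E'
from h import *
s=shot()
print([k for k in s["top"]])
for n in s: cv2.imwrite(f"pics/{n}0.png",s[n]["frame"]);print(n,np.round(s[n]["pose"],3).tolist(),np.round(s[n]["K"],1).tolist())
for l in ["lip_under","sash_pointer","band_mid","sampler","vial","bottle","rack"]:
    rs=[]
    for n in s:
        r=landmark_of(l,s[n]); print(l,n,[(np.round(q["xy"],1).tolist(),round(q["confidence"],2)) for q in r[:3]])
        if r: rs.append(ray(s[n],r[0]["xy"]))
    if len(rs)==2: print("   ",tri(rs))
st=read_state();print(st["clock"],st["ee_pos"],np.round(st["tcp_rot"],3).tolist(),st["grip_width"])
E
```

```text
['frame', 'K', 'pose', 'shot']
scene [[-0.84, -0.431, 0.331, 0.873], [0.543, -0.669, 0.507, 0.504], [0.003, 0.606, 0.796, 0.805], [0.0, 0.0, 0.0, 1.0]] [[524.3, 0.0, 322.2], [0.0, 524.3, 238.2], [0.0, 0.0, 1.0]]
top [[0.005, 0.993, -0.118, 0.467], [-1.0, 0.003, -0.012, 0.068], [-0.012, 0.118, 0.993, 0.965], [0.0, 0.0, 0.0, 1.0]] [[446.9, 0.0, 323.2], [0.0, 446.9, 252.3], [0.0, 0.0, 1.0]]
lip_under scene [([337.8, 235.4], 0.88)]
lip_under top [([316.6, 244.6], 0.66)]
    (array([0.57677342, 0.09216266, 0.14778631]), [np.float64(0.0021610422785279765), np.float64(0.0021610422785278546)])
sash_pointer scene [([259.9, 168.8], 0.93)]
sash_pointer top [([415.0, 224.1], 0.85)]
    (array([ 0.61420722, -0.08797774,  0.1633586 ]), [np.float64(0.0002283295501763737), np.float64(0.0002283295501761881)])
band_mid scene [([207.0, 152.1], 0.44)]
band_mid top [([432.1, 172.4], 0.55)]
    (array([ 0.69196113, -0.10659001,  0.22681133]), [np.float64(0.00033891112999588993), np.float64(0.0003389111299959949)])
sampler scene [([291.2, 311.1], 0.63)]
sampler top []
vial scene [([439.0, 306.0], 0.73)]
vial top []
bottle scene [([338.8, 191.2], 0.6)]
bottle top [([404.1, 319.1], 0.74)]
    (array([ 0.43979781, -0.0941674 , -0.0025959 ]), [np.float64(0.0013291905116953036), np.float64(0.0013291905116953637)])
rack scene [([432.5, 422.5], 0.56)]
rack top [([190.8, 249.9], 0.56)]
    (array([ 0.58576453,  0.37462266, -0.01092277]), [np.float64(0.0023481246875137135), np.float64(0.0023481246875136515)])
0.8 [ 0.24235375 -0.54887041  0.25631572] [[0.404, 0.0, 0.915], [-0.915, 0.0, 0.404], [0.0, -1.0, 0.0]] 0.08520524135599045
```

View pics/scene0.png

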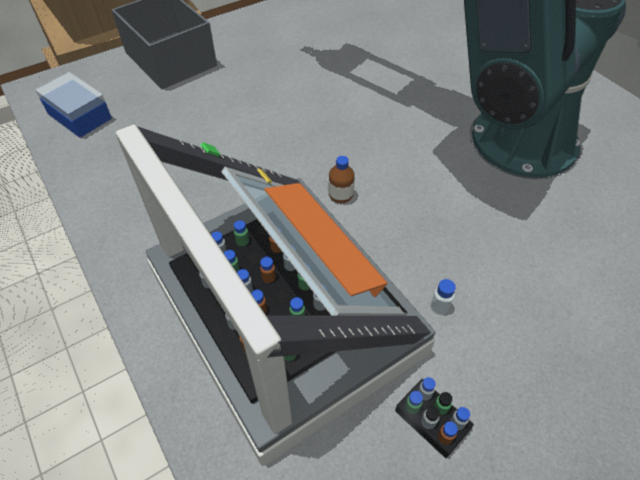

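View pics/top0.png

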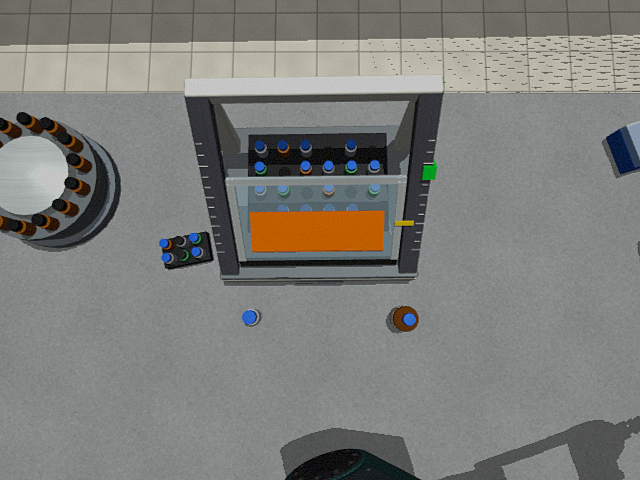

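```bash
python3 - <<'E'
import cv2,numpy as np
s=cv2.imread("pics/scene0.png");t=cv2.imread("pics/top0.png")
cv2.imwrite("pics/z1.png",cv2.resize(s[130:330,180:440],None,fx=3,fy=3,interpolation=cv2.INTER_CUBIC))
cv2.imwrite("pics/z2.png",cv2.resize(t[150:300,200:460],None,fx=3,fy=3,interpolation=cv2.INTER_CUBIC))
for n,im in(("s",s),("t",t)):
    h=cv2.cvtColor(im,cv2.COLOR_BGR2HSV)
    for c,lo,hi in(("yel",(22,150,120),(32,255,255)),("grn",(50,180,100),(70,255,255)),("org",(5,200,120),(18,255,255))):
        m=cv2.inRange(h,lo,hi);k,l,st,ce=cv2.connectedComponentsWithStats(m)
        for i in range(1,k):
            if st[i,4]>15:
                cs,_=cv2.findContours((l==i).astype(np.uint8),cv2.RETR_EXTERNAL,cv2.CHAIN_APPROX_NONE)
                print(n,c,st[i].tolist(),ce[i].round(1),cv2.boxPoints(cv2.minAreaRect(cs[0])).round(1).tolist())
E
```

```text
s yel [259, 170, 11, 12, 32] [264.  175.5] [[258.0, 171.0], [259.5, 169.5], [270.0, 180.0], [268.5, 181.5]]
t yel [395, 221, 19, 5, 94] [403.9 223. ] [[395.0, 221.0], [413.0, 221.0], [413.0, 225.0], [395.0, 225.0]]
t grn [422, 161, 15, 19, 189] [429.  171.9] [[421.70001220703125, 179.0], [423.6000061035156, 160.0], [436.6000061035156, 161.3000030517578], [434.70001220703125, 180.3000030517578]]
t org [25, 116, 10, 12, 25] [ 30.8 122.6] [[25.0, 126.0], [31.299999237060547, 115.5999984741211], [35.79999923706055, 118.30000305175781], [29.600000381469727, 128.6999969482422]]
t org [2, 121, 9, 12, 25] [  7.4 127.7] [[1.7999999523162842, 131.3000030517578], [8.0, 121.0], [12.300000190734863, 123.5999984741211], [6.099999904632568, 133.89999389648438]]
t org [47, 121, 11, 12, 27] [ 53.1 128. ] [[47.0, 131.0], [54.0, 121.0], [58.400001525878906, 124.0999984741211], [51.400001525878906, 134.10000610351562]]
t org [66, 135, 9, 12, 23] [ 71.2 142. ] [[66.0, 146.0], [71.0, 135.0], [75.69999694824219, 137.10000610351562], [70.69999694824219, 148.10000610351562]]
t org [74, 156, 10, 12, 23] [ 79.
[... 181 characters left out ...]
5781, 181.89999389648438], [77.30000305175781, 192.89999389648438]]
t org [62, 201, 8, 12, 25] [ 67.1 206.7] [[62.0, 212.0], [66.0999984741211, 200.6999969482422], [71.0, 202.5], [66.9000015258789, 213.8000030517578]]
t org [250, 211, 134, 41, 5251] [316.8 230.7] [[249.89999389648438, 211.8000030517578], [383.0, 210.3000030517578], [383.3999938964844, 250.0], [250.39999389648438, 251.5]]
t org [41, 215, 9, 13, 25] [ 46.4 222. ] [[41.0, 227.0], [45.0, 215.0], [50.400001525878906, 216.8000030517578], [46.400001525878906, 228.8000030517578]]
t org [18, 221, 8, 12, 21] [ 22.6 227.1] [[18.0, 232.0], [22.0, 221.0], [26.299999237060547, 222.60000610351562], [22.299999237060547, 233.60000610351562]]
```

View pics/z1.png

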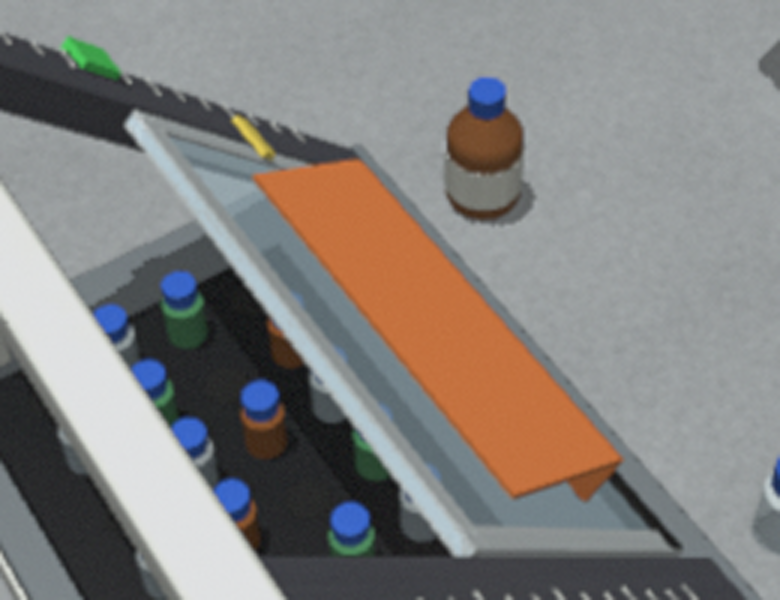

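View pics/z2.png

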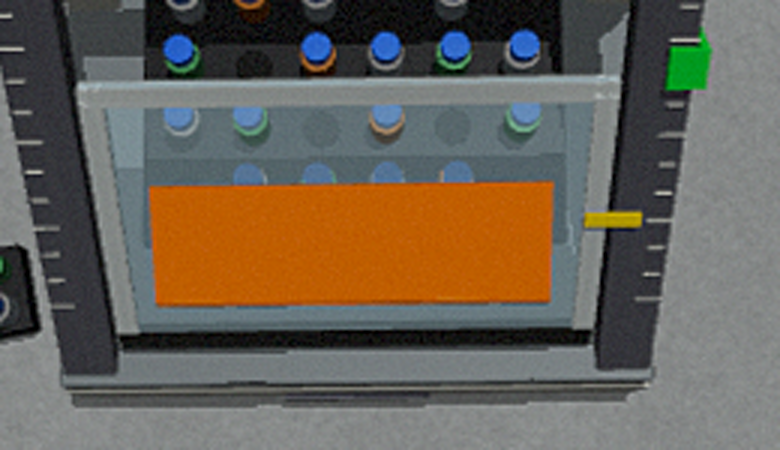

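```bash
python3 - <<'E'
from h import *
s=shot()
C={"BR":((264.3,189),(384.3,210.5)),"FR":((300,183.3),(383.3,250.2)),"FL":((386.7,283.3),(252,251.5)),"BL":((351.7,295),(249.3,212.3)),
"ptr":((258.7,169.5),(413.8,223))}
R={}
for k,(a,b) in C.items():
    p,e=tri([ray(s["scene"],a),ray(s["top"],b)]);R[k]=p;print(k,p.round(4),np.round(e[0],4))
for k in("F","B"):
    d=R[k+"L"]-R[k+"R"];print(np.linalg.norm(d),d, np.degrees(np.arctan2(-d[0],d[1])))
E
```

```text
BR [ 0.6361 -0.0308  0.1777] 0.0003
FR [ 0.5682 -0.0318  0.151 ] 0.0002
FL [0.5653 0.2089 0.1508] 0.0007
BL [0.6319 0.2107 0.1803] 0.0
ptr [ 0.6166 -0.0861  0.1643] 0.0005
0.24069536029197888 [-2.87762590e-03  2.40678109e-01 -1.53149522e-04] 0.6850143693958864
0.24158013567385533 [-0.00417358  0.24153004  0.00260426] 0.9899580778836675
```

Request:
carry_out(
  plan=[
    [[0,0,8],[0,0,0]],
    [[0,0,8],[0,0,0]],
    [[4,10,8],[0,0,-0.1]],
    [[6,20,8],[0,0,-0.2]],
    [[10,30,8],[0,0,-0.3]],
    [[14,40,8],[0,0,-0.4]],
    [[17,50,8],[0,0,-0.4]],
    [[18,64,8],[0,0,-0.41]],
    [[18,64,8],[0,0,-0.41]],
    [[18,64,8],[0,0,-0.41]],
    [[18,64,8],[0,0,-0.41]],
    [[18,64,8],[0,0,-0.41]],
    [[18,64,8],[0,0,-0.41]],
    [[18,64,8],[0,0,-0.41]],
    [[18,64,8],[0,0,-0.41]],
    [[18,64,8],[0,0,-0.41]],
    [[18,64,8],[0,0,-0.41]],
    [[18,64,8],[0,0,-0.41]],
    [[18,64,8],[0,0,-0.41]],
    [[18,64,8],[0,0,-0.41]],
  ],
  jaw=1,
)

```text
clock: 2.57
ee_pos: [0.4223, 0.0931, 0.3363]
tcp_rot: [[0.011, 0.0, 1.0], [-1.0, -0.0, 0.011], [0.0, -1.0, 0.0]]
wrist_force: [-0.3, -0.2, 0.1]
grip_width: -0.0001
```

Now tilt 45° about world −y.

Request:
carry_out(
  plan=[
    [[0,0,0],[0,-0.1,0]],
    [[0,0,0],[0,-0.2,0]],
    [[0,0,0],[0,-0.3,0]],
    [[0,0,0],[0,-0.4,0]],
    [[0,0,0],[0,-0.5,0]],
    [[0,0,0],[0,-0.6,0]],
    [[0,0,0],[0,-0.7,0]],
    [[0,0,0],[0,-0.78,0]],
    [[0,0,0],[0,-0.78,0]],
    [[0,0,0],[0,-0.78,0]],
    [[0,0,0],[0,-0.78,0]],
  ],
)

```text
clock: 3.48
ee_pos: [0.4233, 0.0923, 0.3372]
tcp_rot: [[0.006, 0.703, 0.711], [-1.0, -0.002, 0.01], [0.008, -0.711, 0.703]]
wrist_force: [0.8, 1.0, 0.5]
grip_width: 0.0
```

```bash
python3 - <<'E'
from h import *
s=shot()
for n in s: cv2.imwrite(f"pics/{n}1.png",s[n]["frame"])
print(read_state()["q"],read_state()["wrist_force"])
E
```

```text
[ 0.13037344 -0.27848862  2.24116848 -0.23295093  0.41230216  1.86748831] [-0.12566502 -0.05831676  0.19601904]
```

View pics/scene1.png

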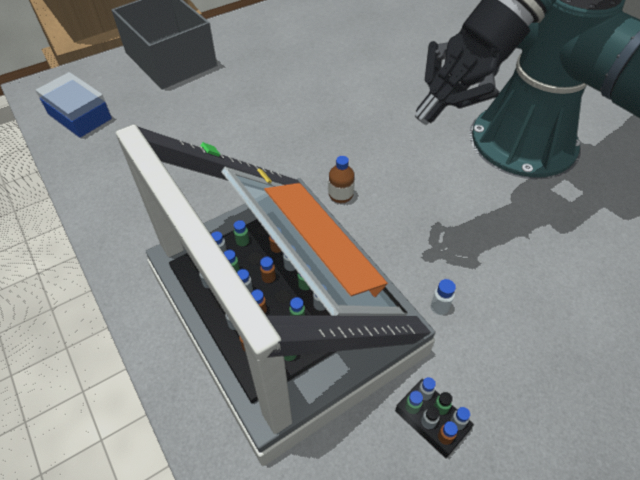

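Request:
carry_out(
  plan=[
    [[2,-0.2,-4],[0,0,0]],
    [[3,-0.4,-8],[0,0,0]],
    [[5,-0.4,-11],[0,0,0]],
    [[5,-0.4,-13.5],[0,0,0]],
    [[7,-0.4,-15.5],[0,0,0]],
    [[8,-0.4,-16.5],[0,0,0]],
    [[9,-0.4,-17.5],[0,0,0]],
    [[9,-0.4,-17.5],[0,0,0]],
    [[9,-0.4,-17.5],[0,0,0]],
    [[9,-0.4,-17.5],[0,0,0]],
  ],
)

```text
clock: 4.42
ee_pos: [0.5152, 0.1165, 0.2389]
tcp_rot: [[-0.014, 0.665, 0.747], [-0.999, -0.031, 0.009], [0.029, -0.746, 0.665]]
wrist_force: [-0.0, -0.9, -0.4]
grip_width: 0.0003
```

```bash
python3 - <<'E'
from h import *
s=shot()
st=read_state();tip=np.array(st["ee_pos"])+0.025*np.array(st["tcp_rot"])[:,1]
print(st["ee_pos"],np.round(st["tcp_rot"],3).tolist(),tip,st["wrist_force"])
o=[]
for n in s:
    f=s[n]["frame"]; c=proj(s[n],tip).round().astype(int);print(n,c)
    f=f.copy();cv2.circle(f,tuple(int(v) for v in c),2,(255,0,255),-1)
    o.append(cv2.resize(f[c[1]-65:c[1]+65,c[0]-65:c[0]+65],(390,390),interpolation=cv2.INTER_CUBIC))
cv2.imwrite("pics/c2.png",np.hstack(o))
E
```

```text
[0.51424279 0.11638077 0.23889687] [[-0.013, 0.665, 0.747], [-0.999, -0.03, 0.009], [0.029, -0.746, 0.665]] [0.5308615  0.11562208 0.22023561] [-0.16822098 -0.03053889 -0.17767778]
scene [372 203]
top [300 267]
```

View pics/c2.png

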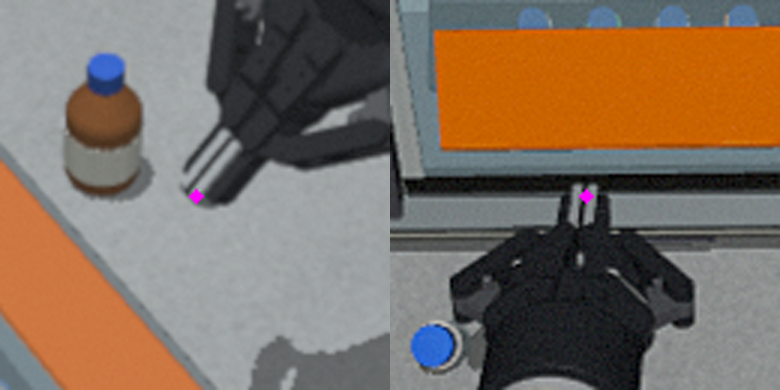

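```bash
python3 - <<'E'
from h import *
st=read_state();print(st["q"],st["clock"])
s=shot(("top",))
for l in("vial","bottle"):
  print(l,landmark_of(l,s["top"])[:1],recognise(l,s["top"])[:1])
E
```

```text
[ 0.19754545  0.09760665  2.21739942 -0.96238502  0.19652397  2.66401843] 4.5167
vial [{'xy': [253.9, 316.9], 'confidence': 0.68}] [{'xy': [253.1, 318.8], 'confidence': 0.75}]
bottle [{'xy': [401.6, 317.5], 'confidence': 0.63}] [{'xy': [403.0, 319.8], 'confidence': 0.77}]
```

```bash
cat >> h.py <<'E'
def fit(D):
    A=[];b=[]
    for q,p,y in D:
        u=np.array([np.cos(q[0]),np.sin(q[0]),0]);f=q[1]+q[2]
        # p = a1 u + h k + L2(...)+L3(...)+Lt y
        k=np.array([0,0,1.])
        cols=np.stack([u,k,np.sin(q[1])*u+np.cos(q[1])*k,np.sin(f)*u+np.cos(f)*k,np.array(y)],1)
        A.append(cols);b.append(p)
    A=np.vstack(A);b=np.hstack(b)
    return A,b,np.linalg.lstsq(A,b,rcond=None)
E
python3 - <<'E'
from h import *
st=read_state()
D=[([-1.27,.359,1.51],[.24235,-.54887,.25632],[0,0,-1]),
([ 0.13037344,-0.27848862,2.24116848],[.4233,.0923,.3372],[.703,-.002,-.711]),
(st["q"][:3],st["ee_pos"],np.array(st["tcp_rot"])[:,1])]
A,b,r=fit(D);print(r[0],r[3],(A@r[0]-b).round(4))
x=np.array(r[0]);a1,h,L2,L3,Lt=x
from math import *
def ik(tip,th,lead=0.025):
    y=np.array([sin(th),0,-cos(th)]);p=np.array(tip)-lead*y;w=p-Lt*y
    rr=hypot(w[0],w[1])-a1;z=w[2]-h;d2=rr*rr+z*z
    c=(d2-L2**2-L3**2)/(2*L2*L3)
    if abs(c)>1:return None
    q3=acos(c);q2=atan2(rr,z)-atan2(L3*sin(q3),L2+L3*cos(q3))
    return q2,q3,pi-th-q2-q3
for th in(-10,0,10,20,25,30,35,40,90):
  for s in(0,.1):
    t=np.array([.5615,.088,.113])+s*np.array([.707,0,.707])
    print(th,s,np.round(ik(t,radians(th)) or 0,3))
E
```

```text
[0.26688978 0.10182756 0.367747   0.2113178  0.10212406] [3.13752166 2.17902168 0.5601049  0.2775457  0.12964272] [-0.0651 -0.0224  0.0256  0.0065 -0.0456 -0.0351  0.0033 -0.0296  0.0095]
-10 0 [0.576 1.945 0.795]
-10 0.1 [0.594 1.457 1.265]
0 0 [0.535 2.037 0.569]
0 0.1 [0.539 1.56  1.042]
10 0 [0.506 2.135 0.327]
10 0.1 [0.492 1.666 0.809]
20 0 [0.492 2.236 0.064]
20 0.1 [0.454 1.775 0.564]
25 0 [ 0.492  2.288 -0.075]
25 0.1 [0.439 1.83  0.437]
30 0 [ 0.499  2.341 -0.221]
30 0.1 [0.428 1.884 0.306]
35 0 [ 0.511  2.393 -0.374]
35 0.1 [0.421 1.938 0.173]
40 0 [ 0.531  2.446 -0.534]
40 0.1 [0.417 1.99  0.036]
90 0 [ 1.152  2.846 -2.427]
90 0.1 [ 0.653  2.383 -1.465]
```

```bash
cat > k.py <<'E'
from h import *
from math import *
def cols(q,y):
    u=np.array([np.cos(q[0]),np.sin(q[0]),0]);v=np.array([-u[1],u[0],0]);f=q[1]+q[2];k=np.array([0,0,1.])
    s=lambda a:np.sin(a)*u+np.cos(a)*k
    return np.stack([u,k,v,s(q[1]),s(f),s(f+pi/2),np.array(y)],1)
E
python3 - <<'E'
from k import *
st=read_state()
D=[([-1.27,.359,1.51],[.24235,-.54887,.25632],[0,0,-1]),
([ 0.13037344,-0.27848862,2.24116848],[.4233,.0923,.3372],[.703,-.002,-.711]),
(st["q"][:3],st["ee_pos"],np.array(st["tcp_rot"])[:,1])]
A=np.vstack([cols(q,y) for q,p,y in D]);b=np.hstack([p for q,p,y in D])
r=np.linalg.lstsq(A,b,rcond=None);print(r[0].round(3),r[3].round(3),(A@r[0]-b).round(4))
E
```

```text
[0.001 0.264 0.069 0.61  0.432 0.111 0.346] [3.33  2.52  1.736 0.634 0.303 0.205 0.094] [-0.0001 -0.     -0.      0.     -0.      0.     -0.      0.0001 -0.    ]
```

```bash
cat >> k.py <<'E'
a1,h,dl,L2,L3,e,Lt=0.001,.264,.069,.61,.432,.111,.346
def frame(q):
    u=np.array([cos(q[0]),sin(q[0]),0]);v=np.array([-u[1],u[0],0]);f=q[1]+q[2];k=np.array([0,0,1.])
    F=sin(f)*u+cos(f)*k; G=sin(f+pi/2)*u+cos(f+pi/2)*k
    return F,G,v
def wr(q,y):
    F,G,v=frame(q); c=F@y; return acos(max(-1,min(1,c))),atan2(v@y,G@y)
def ik(tip,y,lead=.025):
    y=np.array(y)/np.linalg.norm(y)
    w=np.array(tip)-lead*y-Lt*y; rho=hypot(w[0],w[1])
    rr=sqrt(rho**2-dl**2);q1=atan2(w[1],w[0])-atan2(dl,rr)
    rr-=a1;z=w[2]-h;d=hypot(rr,z);M=hypot(L3,e);g=atan2(e,L3)
    c=(d*d-L2*L2-M*M)/(2*L2*M)
    if abs(c)>1:return None
    m=acos(c);q3=m-g
    q2=atan2(rr,z)-atan2(M*sin(m),L2+M*cos(m))
    q5,a=wr((q1,q2,q3),y)
    return np.array([q1,q2,q3,a,q5])
E
python3 - <<'E'
from k import *
st=read_state();y=np.array(st["tcp_rot"])[:,1];q=st["q"]
print(np.round(q,3),wr(q,y), ik(np.array(st["ee_pos"])+.025*y,y))
print(wr([ 0.13037344,-0.27848862,2.24116848],np.array([.703,-.002,-.711])))
for th in(0,10,15,20,25,30,40,45,50,60,70,80,90):
  for s in(0,.1):
    t=np.array([.5615,.088,.113])+s*np.array([.707,0,.707]);T=radians(th)
    r=ik(t,[sin(T),0,-cos(T)]);print(th,s,None if r is None else r.round(3))
E
```

```text
[ 0.198  0.096  2.219 -0.963  0.196  2.664] (0.19616760778390108, -0.9625566016584303) [ 0.19678636  0.0960319   2.21761877 -0.95477962  0.19626379]
(0.41403611191717227, -0.2344337552106422)
0 0 [0.034 0.446 1.707 0.    0.989]
0 0.1 [0.03  0.456 1.476 0.    1.209]
10 0 [ 0.038  0.379  1.851 -0.01   0.737]
10 0.1 [ 0.033  0.376  1.628 -0.007  0.963]
15 0 [ 0.041  0.354  1.924 -0.019  0.603]
15 0.1 [ 0.035  0.342  1.704 -0.012  0.833]
20 0 [ 0.044  0.336  1.997 -0.033  0.461]
20 0.1 [ 0.037  0.314  1.78  -0.02   0.699]
25 0 [ 0.047  0.326  2.069 -0.065  0.311]
25 0.1 [ 0.04   0.292  1.854 -0.032  0.559]
30 0 [ 0.05   0.328  2.141 -0.167  0.151]
30 0.1 [ 0.042  0.278  1.928 -0.053  0.413]
40 0 [ 0.058  0.376  2.282 -2.967  0.217]
40 0.1 [ 0.048  0.278  2.073 -0.32   0.098]
45 0 [ 0.063  0.429  2.35  -3.033  0.425]
45 0.1 [ 0.051  0.297  2.142 -2.725  0.089]
50 0 [ 0.068  0.507  2.416 -3.056  0.654]
50 0.1 [ 0.054  0.33   2.209 -2.987  0.273]
60 0 [ 0.078  0.749  2.532 -3.069  1.186]
60 0.1 [ 0.061  0.452  2.33  -3.059  0.689]
70 0 [ 0.088  1.08   2.608 -3.058  1.766]
70 0.1 [ 0.066  0.652  2.424 -3.073  1.156]
80 0 [ 0.095  1.374  2.607 -3.023  2.231]
80 0.1 [ 0.07   0.899  2.471 -3.072  1.624]
90 0 [ 0.098  1.54   2.531 -2.979  2.494]
90 0.1 [ 0.072  1.124  2.457 -3.062  2.009]
```

```bash
python3 - <<'E'
from k import *
import scipy.spatial.transform as T
R=np.array(read_state()["tcp_rot"])
t=radians(22);Rt=np.array([[0,sin(t),cos(t)],[-1,0,0],[0,-cos(t),sin(t)]])
print(T.Rotation.from_matrix(Rt@R.T).as_rotvec().round(3))
E
```

```text
[0.03  0.344 0.008]
```

Request:
carry_out(
  plan=[
    [[-2,-1,2],[0,0.05,0]],
    [[-4,-2,4],[0.01,0.15,0]],
    [[-5,-2.8,5],[0.03,0.25,0.01]],
    [[-5,-2.8,5],[0.03,0.34,0.01]],
    [[-5,-2.8,5],[0.03,0.34,0.01]],
    [[-5,-2.8,5],[0.03,0.34,0.01]],
    [[-5,-2.8,5],[0.03,0.34,0.01]],
    [[-5,-2.8,5],[0.03,0.34,0.01]],
    [[-5,-2.8,5],[0.03,0.34,0.01]],
  ],
)

```text
clock: 5.52
ee_pos: [0.4623, 0.088, 0.2879]
tcp_rot: [[0.001, 0.378, 0.926], [-1.0, -0.001, 0.001], [0.001, -0.926, 0.378]]
wrist_force: [-0.5, 0.0, -0.3]
grip_width: 0.0004
```

Request:
carry_out(
  plan=[
    [[3,0,-3.5],[0,0,0]],
    [[4,0,-6],[0,0,0]],
    [[5,0,-8.5],[0,0,0]],
    [[6,0,-11],[0,0,0]],
    [[7,0,-13.4],[0,0,0]],
    [[7.5,0,-14.6],[0,0,0]],
    [[7.5,0,-14.6],[0,0,0]],
    [[7.5,0,-14.6],[0,0,0]],
  ],
)

```text
clock: 6.18
ee_pos: [0.5352, 0.0883, 0.1402]
tcp_rot: [[0.002, 0.374, 0.927], [-1.0, -0.001, 0.002], [0.002, -0.927, 0.374]]
wrist_force: [0.2, -0.2, 0.1]
grip_width: -0.0
```

```bash
cat > v.py <<'E'
from k import *
import sys
s=shot()
st=read_state();R=np.array(st["tcp_rot"]);tip=np.array(st["ee_pos"])+0.025*R[:,1]
print(st["clock"],np.round(st["ee_pos"],4),np.round(R[:,1],3),tip.round(4),np.round(st["wrist_force"],1),np.round(st["q"],2))
for n in s: cv2.imwrite(f"pics/{n}_{sys.argv[1]}.png",s[n]["frame"])
o=[]
for n,(x0,y0,w,hh) in(("scene",(170,120,240,200)),("top",(230,140,240,200))):
    o.append(cv2.resize(s[n]["frame"][y0:y0+hh,x0:x0+w],(400,333),interpolation=cv2.INTER_CUBIC))
cv2.imwrite(f"pics/v_{sys.argv[1]}.png",np.hstack(o))
P={}
for l in("sash_pointer","band_mid","lip_under"):
    rs=[]
    for n in s:
        r=landmark_of(l,s[n])
        if r: print(l,n,np.round(r[0]["xy"],1),round(r[0]["confidence"],2));rs.append(ray(s[n],r[0]["xy"]))
    if len(rs)==2: P[l],er=tri(rs);print("  ",P[l].round(4),round(er[0],4))
if "band_mid" in P and "sash_pointer" in P: print("pointer-band along slope mm",(P["sash_pointer"]-P["band_mid"])@[.7070,.01,.7071]*1000)
E
python3 v.py 3
```

```text
6.2833 [0.5365 0.0883 0.1422] [ 0.378 -0.001 -0.926] [0.546  0.0883 0.119 ] [-0.5  0.3 -0.1] [ 0.05  0.3   2.05 -0.05  0.4   1.66]
sash_pointer scene [260. 170.] 0.55
sash_pointer top [187.  251.4] 0.29
   [0.6264 0.1989 0.4305] 0.1036
band_mid scene [438.9 307.8] 0.6
band_mid top [429.  171.6] 0.46
   [0.6199 0.1293 0.3289] 0.2035
lip_under top [413.7 223.5] 0.71
pointer-band along slope mm 77.13320793124886
```

View pics/v_3.png

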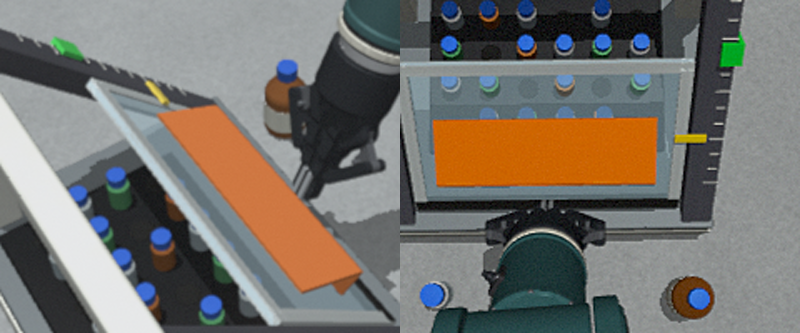

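Request:
carry_out(
  plan=[
    [[0.5,0,0.5],[0,0,0]],
    [[1,0,1],[0,0,0]],
    [[1.3,0,1.3],[0,0,0]],
    [[1.6,0,1.6],[0,0,0]],
    [[1.9,0,1.9],[0,0,0]],
    [[2.2,0,2.2],[0,0,0]],
    [[2.5,0,2.5],[0,0,0]],
    [[2.8,0,2.8],[0,0,0]],
    [[3.1,0,3.1],[0,0,0]],
    [[3.4,0,3.4],[0,0,0]],
    [[3.7,0,3.7],[0,0,0]],
    [[4,0,4],[0,0,0]],
    [[4.3,0,4.3],[0,0,0]],
    [[4.3,0,4.3],[0,0,0]],
  ],
)

```text
clock: 7.75
ee_pos: [0.582, 0.0881, 0.187]
tcp_rot: [[0.001, 0.382, 0.924], [-1.0, -0.001, 0.001], [0.001, -0.924, 0.382]]
wrist_force: [-3.4, 0.8, 1.3]
grip_width: -0.0
```

```bash
python3 v.py 4
```

```text
7.85 [0.5819 0.088  0.1867] [ 0.382 -0.001 -0.924] [0.5915 0.088  0.1636] [-1.3  1.9 -0.4] [ 0.04  0.28  1.92 -0.03  0.55  1.64]
sash_pointer scene [242.5 162.6] 0.76
sash_pointer top [418.8 206.3] 0.84
   [ 0.6418 -0.0906  0.1903] 0.0006
band_mid top [429.  170.9] 0.78
lip_under scene [320.6 231.4] 0.56
lip_under top [314.2 228.2] 0.62
   [0.6052 0.0932 0.1777] 0.0018
```

View pics/v_4.png

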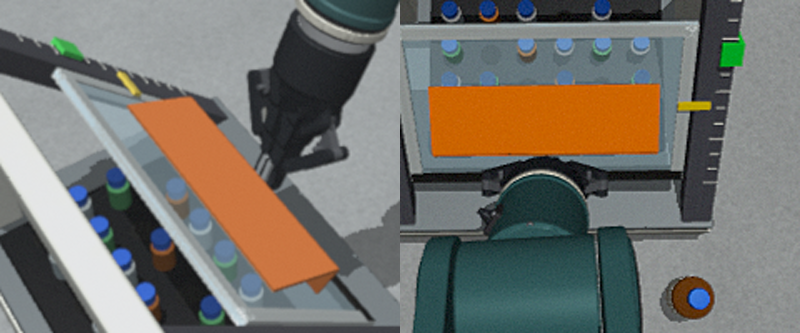

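Request:
carry_out(
  plan=[
    [[0.3,0,0.3],[0,0,0]],
    [[0.6,0,0.6],[0,0,0]],
    [[0.9,0,0.9],[0,0,0]],
    [[1.2,0,1.2],[0,0,0]],
    [[1.5,0,1.5],[0,0,0]],
    [[1.8,0,1.8],[0,0,0]],
    [[2.1,0,2.1],[0,0,0]],
    [[2.4,0,2.4],[0,0,0]],
    [[2.7,0,2.7],[0,0,0]],
    [[3,0,3],[0,0,0]],
    [[3,0,3],[0,0,0]],
  ],
)

```text
clock: 9.07
ee_pos: [0.6127, 0.088, 0.2174]
tcp_rot: [[0.001, 0.383, 0.924], [-1.0, -0.001, 0.001], [0.001, -0.924, 0.383]]
wrist_force: [-2.7, 1.1, 0.7]
grip_width: 0.0001
```

```bash
python3 v.py 5; python3 - <<'E'
import cv2,numpy as np
a=cv2.imread("pics/scene_5.png")[135:185,190:260];b=cv2.imread("pics/top_5.png")[150:210,385:455]
cv2.imwrite("pics/d5.png",np.hstack([cv2.resize(a,(420,300),interpolation=cv2.INTER_CUBIC),cv2.resize(b,(350,300),interpolation=cv2.INTER_CUBIC)]))
E
```

```text
9.1667 [0.6126 0.0878 0.2172] [ 0.383 -0.001 -0.924] [0.6222 0.0878 0.1941] [-0.2  0.7 -0.1] [ 0.04  0.27  1.83 -0.03  0.65  1.63]
sash_pointer scene [218.6 158.4] 0.95
sash_pointer top [420.8 181.7] 0.6
   [ 0.6793 -0.0898  0.2195] 0.0021
band_mid scene [206.8 149.6] 0.55
band_mid top [425.  171.8] 0.48
   [ 0.6918 -0.0938  0.2407] 0.0039
lip_under scene [303.2 227.2] 0.87
lip_under top [315.3 208.1] 0.58
   [0.635  0.0911 0.2062] 0.001
pointer-band along slope mm -23.84617766948886
```

View pics/d5.png

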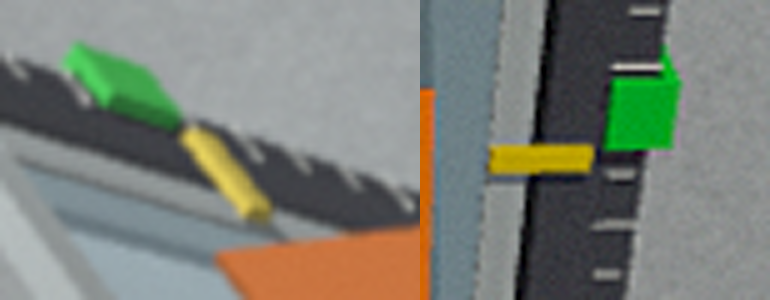

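```bash
python3 - <<'E'
from k import *
s=shot()
p,e1=tri([ray(s["scene"],(221.3,156.7)),ray(s["top"],(419.4,181.6))])
p0=np.array([.6166,-.0861,.1643]);u=np.array([.707,.01,.707]);n=np.array([.707,.01,-.707])
print(p,e1,(p-p0)@u)
for a,b in(((210.7,149.7),(429.4,173)),((207,152.1),(432.1,172.4)),((206.8,149.6),(429,171.5))):
  q,e2=tri([ray(s["scene"],a),ray(s["top"],b)])
  print(q.round(4),e2[0].round(4),"remaining",(q-p)@u,"n",(q-p)@n)
def cr(im,x0,y0,w,h,f): 
  return cv2.resize(im["frame"][y0:y0+h,x0:x0+w],None,fx=f,fy=f,interpolation=cv2.INTER_CUBIC)
# grid project hypotheses of band box corners
q=np.array([.690,-.104,.228])
# expected pointer tip location: draw predicted tips for remaining 0,10,20,30 mm
fa,fb=s["scene"]["frame"].copy(),s["top"]["frame"].copy()
a=cv2.resize(fa[130:180,185:255],None,fx=10,fy=10,interpolation=cv2.INTER_CUBIC);a=a[:500]
b=cv2.resize(fb[150:200,395:455],None,fx=10,fy=10,interpolation=cv2.INTER_CUBIC)
for k,c in((0,(255,0,255)),(10,(255,255,0)),(15,(0,0,255)),(20,(255,255,255)),(25,(255,0,0))):
  w=p+k/1000*u; y=np.array([-.014,1,0])
  for im,S,ox,oy in((a,s["scene"],185,130),(b,s["top"],395,150)):
    t1=((proj(S,w)-[ox,oy]+.5)*10).astype(int);t2=((proj(S,w-.03*y)-[ox,oy]+.5)*10).astype(int)
    cv2.line(im,tuple(map(int,t1)),tuple(map(int,t2)),c,1)
cv2.imwrite("pics/e5a.png",a);cv2.imwrite("pics/e5b.png",b)
E
```

```text
[ 0.67678786 -0.08544308  0.22579885] [np.float64(0.0010184924242519022), np.float64(0.0010184924242518621)] 0.08603907040775255
[ 0.6878 -0.0997  0.2355] 0.0002 remaining 0.01454011158795678 n 0.0007775014172236178
[ 0.692  -0.1066  0.2268] 0.0003 remaining 0.011231857561996796 n 0.009800202269257848
[ 0.6919 -0.1001  0.2365] 0.0019 remaining 0.018110590832020396 n 0.00291222734523634
```

View pics/e5a.png

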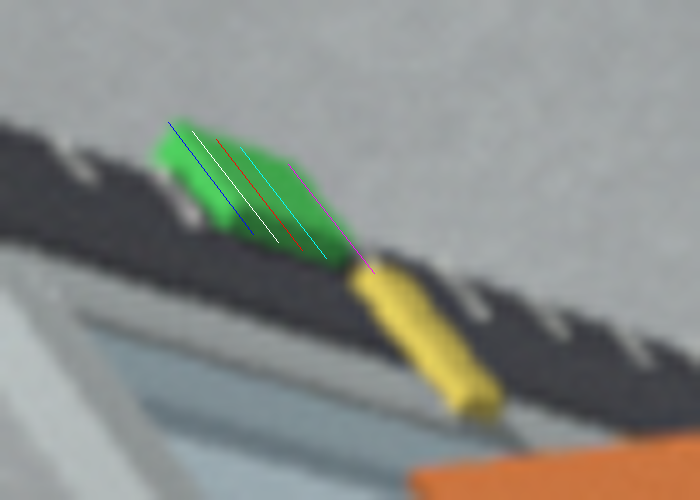

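View pics/e5b.png

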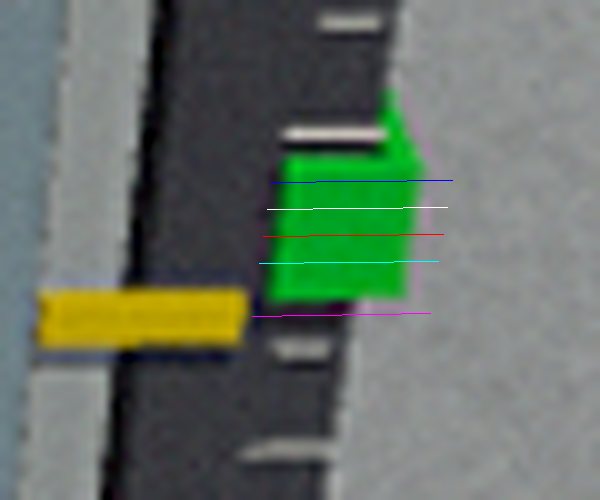

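Request:
carry_out(
  plan=[
    [[0.2,0,0.2],[0,0,0]],
    [[0.4,0,0.4],[0,0,0]],
    [[0.6,0,0.6],[0,0,0]],
    [[0.8,0,0.8],[0,0,0]],
    [[0.9,0,0.9],[0,0,0]],
    [[0.9,0,0.9],[0,0,0]],
    [[0.9,0,0.9],[0,0,0]],
  ],
)

```text
clock: 10.15
ee_pos: [0.6207, 0.0878, 0.2255]
tcp_rot: [[0.001, 0.382, 0.924], [-1.0, -0.001, 0.001], [0.001, -0.924, 0.382]]
wrist_force: [-2.9, 0.3, -1.5]
grip_width: 0.0
```

```bash
python3 v.py 6; python3 - <<'E'
import cv2
for n,(x,y) in(("scene",(185,130)),("top",(390,150))):
    a=cv2.imread(f"pics/{n}_6.png")[y:y+50,x:x+65];cv2.imwrite(f"pics/f6{n}.png",cv2.resize(a,None,fx=6,fy=6,interpolation=cv2.INTER_CUBIC))
import numpy as np
cv2.imwrite("pics/f6.png",np.hstack([cv2.imread("pics/f6scene.png"),cv2.imread("pics/f6top.png")]))
E
```

```text
10.25 [0.6207 0.0878 0.2256] [ 0.382 -0.001 -0.924] [0.6302 0.0878 0.2024] [-1.5  0.4 -0.9] [ 0.04  0.27  1.8  -0.03  0.68  1.63]
sash_pointer scene [219.6 155.3] 0.71
sash_pointer top [421.1 179. ] 0.78
   [ 0.6795 -0.087   0.2293] 0.0
band_mid scene [341.  190.7] 0.49
band_mid top [431.2 168.1] 0.78
   [0.6201 0.0022 0.2799] 0.1065
lip_under scene [301.9 226.3] 0.89
lip_under top [315.6 202.8] 0.8
   [0.6405 0.0921 0.2139] 0.0015
pointer-band along slope mm 5.2775399497233115
```

View pics/f6.png

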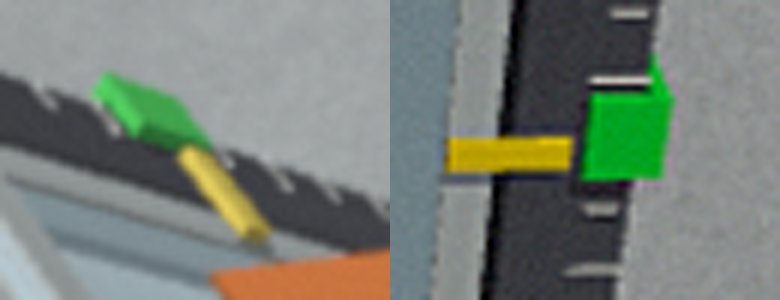

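Request:
carry_out(
  plan=[
    [[0.15,0,0.15],[0,0,0]],
    [[0.25,0,0.25],[0,0,0]],
    [[0.25,0,0.25],[0,0,0]],
    [[0.25,0,0.25],[0,0,0]],
  ],
)

```text
clock: 10.88
ee_pos: [0.6232, 0.0878, 0.228]
tcp_rot: [[0.001, 0.382, 0.924], [-1.0, -0.001, 0.001], [0.001, -0.924, 0.382]]
wrist_force: [-3.0, 1.5, -0.3]
grip_width: -0.0
```

Request:
carry_out(
  plan=[
    [[-1,0,-1],[0,0,0]],
    [[-2,0,-2],[0,0,0]],
    [[-3,0,-2],[0,0,0]],
    [[-5,0,-1],[0,0,0]],
    [[-7,0,1],[0,0,0]],
    [[-9,0,4],[0,0,0]],
    [[-11,0,7],[0,0,0]],
    [[-13,0,10],[0,0,0]],
    [[-14,0,13],[0,0,0]],
    [[-14,0,13],[0,0,0]],
    [[-14,0,13],[0,0,0]],
  ],
)

```text
clock: 11.8
ee_pos: [0.4844, 0.088, 0.3619]
tcp_rot: [[0.001, 0.389, 0.921], [-1.0, -0.001, 0.001], [0.001, -0.921, 0.389]]
wrist_force: [-0.1, -0.1, -0.3]
grip_width: -0.0004
```

```bash
python3 v.py 7; python3 - <<'E'
import cv2
for n,(x,y) in(("scene",(185,130)),("top",(390,150))):
    a=cv2.imread(f"pics/{n}_7.png")[y:y+50,x:x+65];cv2.imwrite(f"pics/f7{n}.png",cv2.resize(a,None,fx=6,fy=6,interpolation=cv2.INTER_CUBIC))
import numpy as np
cv2.imwrite("pics/f7.png",np.hstack([cv2.imread("pics/f7scene.png"),cv2.imread("pics/f7top.png")]))
E
```

```text
11.9 [0.4832 0.0878 0.3582] [ 0.383 -0.001 -0.924] [0.4928 0.0878 0.3351] [-0.2  0.5  0.8] [ 0.05 -0.08  1.85 -0.03  0.98  1.64]
sash_pointer scene [216.  152.6] 0.72
sash_pointer top [420.8 174.8] 0.68
   [ 0.6844 -0.085   0.2389] 0.0006
band_mid scene [207.2 150.9] 0.47
band_mid top [426.7 172.1] 0.54
   [ 0.6918 -0.097   0.2359] 0.0028
lip_under scene [298.5 225.9] 0.67
lip_under top [315.4 199.5] 0.63
   [0.6456 0.0921 0.2181] 0.0011
pointer-band along slope mm -3.0002587811829797
```

View pics/f7.png

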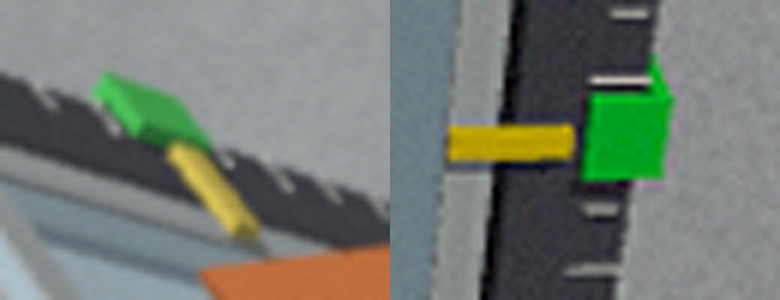

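View pics/scene_7.png

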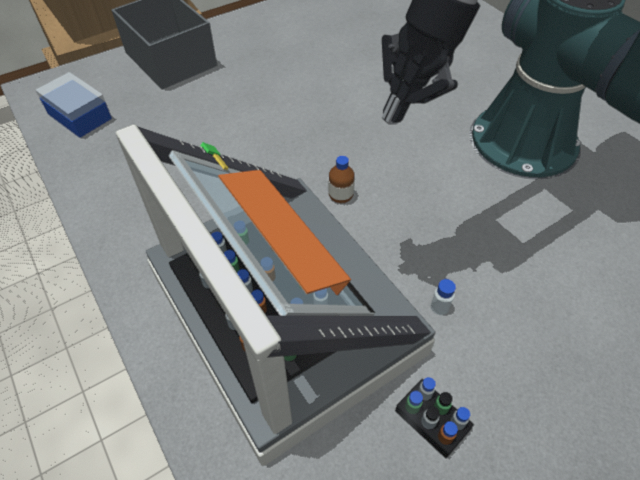

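```bash
python3 - <<'E'
from k import *
s=shot()
for l in("vial","bottle","rack"):
    rs=[]
    for n in s:
        r=landmark_of(l,s[n])
        if r: print(l,n,np.round(r[0]["xy"],1),round(r[0]["confidence"],2))
st=read_state();print(st["clock"],st["wrist_force"],np.abs(st["qvel"]).max())
E
```

```text
vial scene [438.4 306.7] 0.63
vial top [252.4 315.9] 0.71
bottle scene [339.2 191.6] 0.98
bottle top [397.  318.8] 0.78
rack scene [430.8 419.1] 0.76
rack top [190.2 248.3] 0.98
12.6 [0.71784453 0.12075182 0.58834446] 0.0026437245045550224
```

```bash
python3 -c "
from bench import *
print(hand_in())"
```

```text
the job is handed in; nothing more can be done
None
```

The window now stands with its yellow pointer inside the green band, about 2–3 mm below the band's middle, and the job is handed in; hand-in returned no verdict. I put the closed fingertips under the orange lip, pushed the window up its rails in four stages with a picture check after each of the first three, then withdrew the hand to clear air.

- **Pointer:** the last pictures, taken with the hand away, show the pointer about 2 mm below the middle of the band in the top view. The trained networks gave 3 mm below. The band limit is 12 mm either way.
- **Band:** it shows at the same pixels before and after the last pushes, so I saw no shift.
- **Vial, bottle and rack:** they stand as they did at the start in the scene picture. One network reading of the bottle in the top view was 7 pixels off its first value. The scene view's reading of the bottle was unchanged, so I took that as noise.
- **Robot:** wrist force was under 1 N with the hand clear, and the job took about 12.6 s of the 35 s allowed.

**What did not go to plan:**
- **First approach:** tilting the tool 45 degrees stalled at the limits of two wrist joints, well clear of everything. I pushed at about 22 degrees from vertical instead, with the finger bearing on the lip's edge.
- **Network errors:** the networks several times mislabelled the pointer or band. For the last stages I used my own pixel picks and the pictures.

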